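# Clear the block off a push-to-open lid and pop the lid ajar

## Robot

A 7-joint arm with a two-finger parallel gripper is mounted at the origin on the work surface; the furniture and walls round the work are solid. World frame = base frame: x ahead of the robot, y to its left, z up, the work surface at z = 0. Lengths are in m, angles in rad, forces in N, time in s.
With the tool pointing down it reaches from about 0.35 to 0.775 m from the base axis. Payload 3.1 kg.
Tool frame: the origin (TCP) lies at the very end of the fingers, on their centre line; the grasp point (between the pads) lies 19 mm behind it (tcp_to_grasp is the distance from the TCP to the grasp point, in m); z points along the fingers, y is the line along which they close (so a half turn about z gives the same grasp; the last joint's range is limited). The gripper opens to 85 mm and grips with 20 to 120 N. Pads are 22 mm wide; open, the fingers measure 114 mm over their backs; the gripper's body (76 mm by 85 mm) begins 54 mm behind the grasp point. The pads swing forward as they close: fully open they stand 13 mm farther back than shut.
Start: joints at [1.205, 0.311, 0.014, 1.512, -0.004, 1.319, -0.027], TCP at [0.175, -0.521, 0.231] pointing down, gripper open.
Joint ranges: [-2.7, 2.7], [-0.3, 1.91], [-1.27, 1.3], [0.12, 2.57], [-1.44, 4.58], [0.2, 2.03], [-3.05, 3.05]. Speed limits (rad/s): [2.79, 2.79, 3.14, 3.14, 3.14, 3.14, 3.14].

## Interface

Orientations are given as a unit quaternion [w, x, y, z].
In Python, from station import * gives the robot as it stands.
- The arm moves only by the tool step_arm, never from a script. Its argument "targets" is a list of rows, each a list of 2 entries, a list of its own where there are three numbers: the shift along the world's x, y, z in mm, then the turn about the world's z in degrees. In form: [[[x, y, z], roll], ...]. A call has 1 to 8 rows; each row shifts and turns the commanded pose from where the row before left it; what a row does not reach is not made up. A row lasts 1/10 s, in which the tool goes at most 50 mm and 8.59 degrees, less where a joint would pass 70% of its speed; a pose out of reach is approached as far as the arm can. A call is refused whole if a number of a shift passes 50 or a number of a turn 8.59, either way. A call with a gripper value outside its range is refused whole. "hand" is the finger opening in mm, from 0 to 85.4, set as the call begins (left out, the last holds). The fingers move at their own pace and stop on an object; "grip_force" is the grip in N (left out, the last holds). Time passes only in rows, so rows that do not move let the fingers close. It gives the time, the measured TCP pose, the force, the opening and the grip force at its end, in the units of the state.
- observe(): the state, without advancing time (a new reading comes with each control period).
- get_image(name): name is "scene" or "top" or "wrist"; returns (picture, depth): 400x640x3 uint8, blue, green, red; 400x640 float32, m along the optical axis (not along the pixel's ray), 0 where there is no reading.
- get_calibration(name): a dict with "K" (3x3 intrinsics, pixels), "rvec" (rotation vector, rad) and "tvec" (3), from world to camera coordinates, as OpenCV has them. Camera axes: x right, y down, z forward; pixel columns grow to the right and rows downward; lengths in m; the calibration is good to about 2 mm. A picture is of the moment at which its call begins: read the wrist's pose just before it. get_calibration takes no time and is no camera call; for the wrist camera it gives the pose at the moment of the call.
- sign_off(): hands the job in; it is judged then, once.
The state is a dict: "clock": time; "joints": joint angles; "qvel": joint speeds; "joint_efforts": joint torques, N m; "eef_pos": TCP position; "ee_rot": TCP orientation; "contact_force": force on the tool from outside, world axes, zero at the start; "moment": the same for the moment, N m; "width": finger opening in m; "grasp_force": force on a finger pad.
Only numpy, scipy, OpenCV 4.12 (cv2) and the standard library are available. Lean on these libraries where they do the work, as an engineer would, in place of code of your own. Each camera call takes 0.05 s, during which the arm holds its last target. There are 200 camera calls.

## Task

The low plywood cabinet has two push-to-open lids with a fixed deck between them; the lid that the small wooden block stands on is the one to open. Using the fingertips only, push the block sideways off that lid so that it stands on the deck clear of both lids, then press the lid down at its round steel plate until the catch lets go, and draw back so that its spring lifts it ajar. Do not pinch, lift or tip the block, and leave the tin where it stands on the other lid, with that lid shut.

Things in the scene. Friction and masses are not known exactly. Their poses are not given: they have to be found in the camera images.
- cabinet: Low plywood cabinet, fixed, 140 (x) x 350 (y) x 60 mm high; origin at the centre of its underside, x to its back (hinge side, away from the robot), y to its left, z up; turned up to 0.3 rad. Its top, z = 60 mm, is all flush: a fixed deck 120 x 130 mm in the middle (y -65 to 65 mm) and beside it two lids, 112 (x) x 95 mm (y 66.5 to 161.5 mm, and the same at negative y).
- deck_mid (a point): Centre of the top of the fixed deck between the lids, at (0, 0, 60) mm in the cabinet's frame. The block belongs here in the end, anywhere clear of both lids.
- press_left (a point): Centre of the round steel press plate (24 mm across, flush) on top of the left (+y) lid, 92 mm from the hinge and 22 mm from the lid's front edge, over the catch; at (-35, 114, 60) mm in the cabinet's frame while the lid is shut; it moves with the lid.
- press_right (a point): The same on the right (-y) lid; at (-35, -114, 60) mm in the cabinet's frame while that lid is shut.
- lid_left (a joint): Left lid's angle (rad) about its hinge at the back edge: 0 shut and latched, positive open, ajar stop 0.40; negative pressed in, bottom stop -0.07. About 8 N at the press plate pushes it in; when the plate is about 3 mm down (-0.03 to -0.035) the catch lets go, and as the finger draws back a damped spring lifts it to the ajar stop in about half a second. Once sprung it does not latch again.
- lid_right (a joint): The same for the right lid.
- block: Loose softwood offcut, 55 x 60 x 48 mm high, about 0.08 kg, standing on one of the two lids near its middle, slides with about 0.5 N; origin at the centre of its underside, z up.
- tin: Loose round grease tin, 70 mm diameter x 40 mm high, about 0.2 kg, standing on the other lid; origin at the centre of its underside. To be left alone.
Mind the look-alikes: they are no part of the job. Leave any green, pink or yellow look-alike of the block alone.

How it is judged:
By the outcome, as a careful person would: the job done as asked, in the order asked, and still so for the second after the job is handed in, with the robot touching nothing.
It also fails if it takes over 40 s, if anything falls off the work surface, if the arm or the gripper's body presses on something with over 40 N, if the wrist force passes 120 N, or if a joint passes its speed limit or range.

## Working session

There is one attempt and no reset: what is moved stays moved. The work goes in short steps, Python scripts to look and compute and a tool call to move; the robot and the scene stay as the last step left them, time stands still between calls to the robot, and variables do not carry over. Pictures are saved under pics/ and viewed, at most 10 in all, crops included, and the job is handed in when it is done.

Besides the shell and the picture viewer there is one more tool, called after "Emit:" by a JSON object that holds its "method" and its "body". step_arm: Moves the arm, as the interface text tells. Its arguments: {"type":"object","properties":{"targets":{"type":"array"},"hand":{"type":"number"},"grip_force":{"type":"number"}},"required":["targets"]}

```bash
mkdir -p pics; cat > h.py <<'E'
from station import *
import numpy as np, cv2
def px2w(K,rv,tv,u,v,d=None,z=None):
    R=cv2.Rodrigues(np.array(rv,float))[0];t=np.array(tv,float).ravel();K=np.array(K)
    r=np.linalg.inv(K)@[u,v,1];c=-R.T@t;w=R.T@r
    s=d if d is not None else (z-c[2])/w[2]
    return c+s*w
E
python3 - <<'E'
from h import *
for n in("top","scene"):
    p,d=get_image(n);cv2.imwrite(f"pics/{n}0.png",p);np.save(n+"0",d)
    c=get_calibration(n);np.savez(n+"cal",**{k:np.array(c[k]) for k in("K","rvec","tvec")})
s=observe();print(s['clock'],s['eef_pos'],s['ee_rot'],s['contact_force'],s['width'])
E
```

```text
0.1 [ 0.17479795 -0.52079933  0.23031088] [-1.05721114e-03  9.86916009e-01  1.61231584e-01 -2.21852860e-04] [ 0.55557961  0.18084997 -0.64686874] 0.08538019085940039
```

View pics/top0.png

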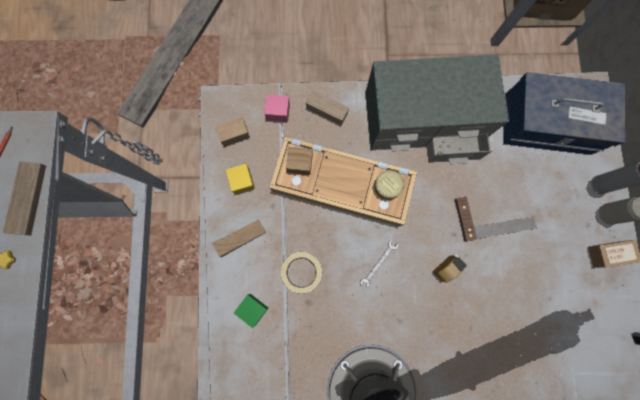

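View pics/scene0.png

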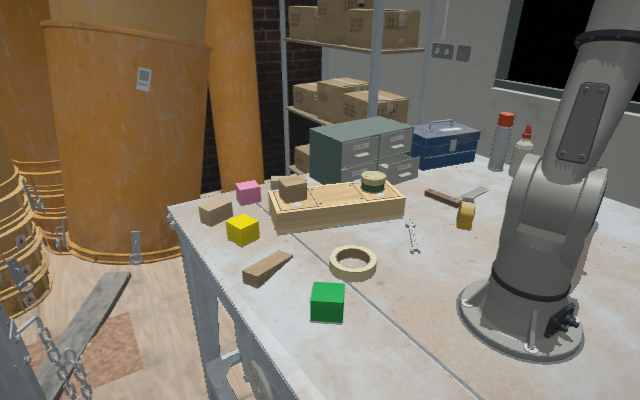

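The small wooden block stands on the left lid at about (299,160) in the top view, and the tin is on the right lid at (389,183). The press plates show at about (297,181) and (384,204). Next I'll enlarge a crop.

```bash
python3 - <<'E'
from h import *
p=cv2.imread("pics/top0.png");cv2.imwrite("pics/crop.png",cv2.resize(p[130:230,262:422],None,fx=5,fy=5,interpolation=cv2.INTER_CUBIC))
c=np.load("topcal.npz");d=np.load("top0.npy")
for u,v in((299,153),(345,180),(389,180),(297,181),(384,204),(372,385),(450,90),(238,178),(277,108),(327,106),(232,130)):
    print(u,v,px2w(c['K'],c['rvec'],c['tvec'],u,v,d=d[v,u]).round(4))
E
```

```text
299 153 [0.5755 0.1703 0.1076]
345 180 [0.5183 0.056  0.0583]
389 180 [ 0.5076 -0.0472  0.1003]
297 181 [0.5176 0.1776 0.0555]
384 204 [ 0.4556 -0.0401  0.0591]
372 385 [0.0578 0.0188 0.1608]
450 90 [ 0.7069 -0.1864  0.1672]
238 178 [0.5285 0.3285 0.0494]
277 108 [0.7165 0.2299 0.0495]
327 106 [0.7254 0.0976 0.0386]
232 130 [0.6585 0.3478 0.0453]
```

View pics/crop.png

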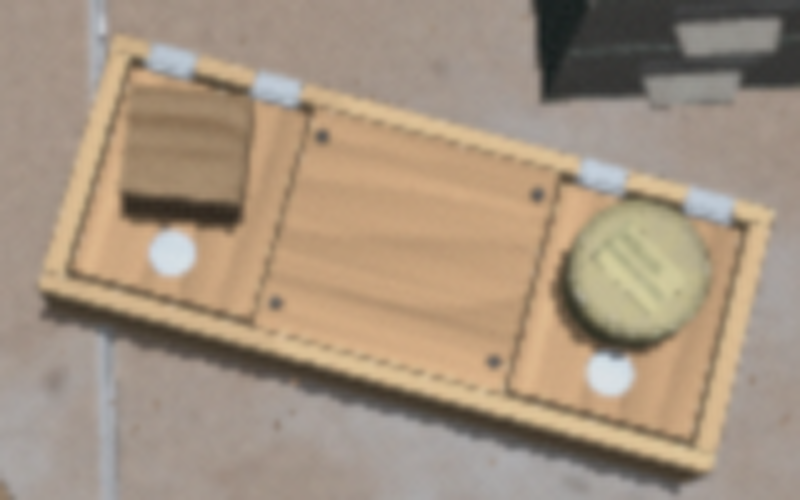

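The crop shows the plates at (172,253) and (610,375). The deck screws are at (322,136), (537,194), (494,361) and (276,303). The block's top corners are at about (130,87), (253,95), (243,206) and (122,196).

```bash
python3 - <<'E'
from h import *
c=np.load("topcal.npz")
f=lambda a,z:px2w(c['K'],c['rvec'],c['tvec'],262+(a[0]-2)/5,130+(a[1]-2)/5,z=z)
L,R=f((172,253),.06),f((610,375),.06)
sc=[f(a,.06) for a in((322,136),(537,194),(494,361),(276,303))]
y=L-R;print(L,R,np.linalg.norm(y));yaw=np.arctan2(-y[0],y[1]);print("yaw",yaw)
ex=np.array([np.cos(yaw),np.sin(yaw)]);ey=np.array([-ex[1],ex[0]])
C=np.mean(sc,0)[:2];C2=((L+R)/2)[:2]+.035*ex;print("centre",C,C2)
C=C2
print("deckcorners",[((s[:2]-C)@ex,(s[:2]-C)@ey) for s in sc])
co=np.array([f(a,.108)[:2] for a in((130,87),(253,95),(243,206),(122,196))])
b=co.mean(0);print("block",b,"cab",(b-C)@ex,(b-C)@ey)
for q in co:print("corner",q.round(4),(q-C)@ex,(q-C)@ey)
print("edges",[np.linalg.norm(co[i]-co[i-1]) for i in range(4)])
e=co[0]-co[1];print("block yaw",np.arctan2(-e[0],e[1]),np.arctan2(-(co[3]-co[2])[0],(co[3]-co[2])[1]))
# start tool y axis
from scipy.spatial.transform import Rotation as Ro
q=observe()['ee_rot'];print(Ro.from_quat([q[1],q[2],q[3],q[0]]).as_matrix())
E
```

```text
[0.51873418 0.17995368 0.06      ] [ 0.45390042 -0.0388639   0.06      ] 0.22822040638673366
yaw -0.2880509252092184
centre [0.52014046 0.0610908 ] [0.51987528 0.06060195]
deckcorners [(np.float64(0.04465152310204825), np.float64(0.057668360644751365)), (np.float64(0.045215839987400516), np.float64(-0.055580804494821556)), (np.float64(-0.04400916842441575), np.float64(-0.056478118903981175)), (np.float64(-0.0453966597377671), np.float64(0.056566743087606834))]
block [0.56098372 0.17037717] cab 0.008229365906521575 0.11693066305491365
corner [0.5909 0.198 ] 0.029023965135601355 0.15192200604335832
corner [0.5862 0.1381] 0.041556921910828645 0.09316693809486565
corner [0.5307 0.1435] -0.013220834727551777 0.08255075995541114
corner [0.5362 0.2019] -0.02444258869279204 0.1400829481260195
edges [np.float64(0.05476162589491468), np.float64(0.06007689252251405), np.float64(0.05579700583922279), np.float64(0.0586163836973476)]
block yaw -0.0778920688050397 -0.09541779425763032
[[ 9.48008654e-01  3.18243594e-01 -7.78811933e-04]
 [ 3.18244533e-01 -9.48006517e-01  2.01521783e-03]
 [-9.69886224e-05 -2.15829658e-03 -9.99997666e-01]]
```

Emit:
{"method": "step_arm", "body": {"targets": [[[17,31,0],2.3],[[17,31,0],2.3],[[17,31,0],2.3],[[17,31,0],2.3],[[17,31,0],2.3],[[17,31,0],2.3],[[17,31,0],2.3],[[17,31,0],2.3]], "hand": 20}}

```text
clock: 0.9
eef_pos: [0.3112, -0.2718, 0.2309]
ee_rot: [-0.0, 0.948, 0.318, -0.0]
contact_force: [0.4, -0.4, -0.5]
width: 0.0201
grasp_force: 0.0
```

Emit:
{"method": "step_arm", "body": {"targets": [[[17,31,0],2.3],[[17,31,0],2.3],[[17,31,0],2.3],[[17,31,0],2.3],[[17,31,0],2.3],[[17,31,0],2.3],[[17,31,0],2.3],[[17,31,0],2.3]]}}

```text
clock: 1.7
eef_pos: [0.4472, -0.0242, 0.231]
ee_rot: [-0.0, 0.885, 0.465, -0.0]
contact_force: [0.6, -0.7, 0.4]
width: 0.02
grasp_force: 0.0
```

Emit:
{"method": "step_arm", "body": {"targets": [[[17,31,0],2.3],[[17,31,0],2.3],[[17,31,0],2.3],[[17,31,0],2.3],[[17,31,0],2.3],[[17,31,0],2.3],[[17,31,0],2.3],[[0,0,0],2]]}}

```text
clock: 2.5
eef_pos: [0.5656, 0.1977, 0.2299]
ee_rot: [-0.003, 0.799, 0.601, 0.001]
contact_force: [-0.7, -0.1, -0.3]
width: 0.0203
grasp_force: 0.0
```

Emit:
{"method": "step_arm", "body": {"targets": [[[8,23,0],0],[[8,22,0],0],[[0,0,-40],0],[[0,0,-40],0],[[0,0,-40],0],[[0,0,-25],0],[[0,0,-15],0],[[0,0,0],0]]}}

```text
clock: 3.3
eef_pos: [0.5804, 0.2354, 0.0686]
ee_rot: [-0.001, 0.801, 0.598, -0.003]
contact_force: [-0.1, -0.5, -0.3]
width: 0.02
grasp_force: 0.0
```

```bash
python3 - <<'E'
from h import *
a,_=get_image("scene");b,_=get_image("wrist")
cv2.imwrite("pics/m1.png",np.vstack([cv2.resize(a[140:260,220:460],(720,300) if 0 else (600,300)),cv2.resize(b,(600,300))]))
s=observe();print(s['eef_pos'],s['contact_force'])
E
```

```text
[0.58268219 0.23704114 0.07223098] [-0.62093093 -0.21279252  0.60195261]
```

View pics/m1.png

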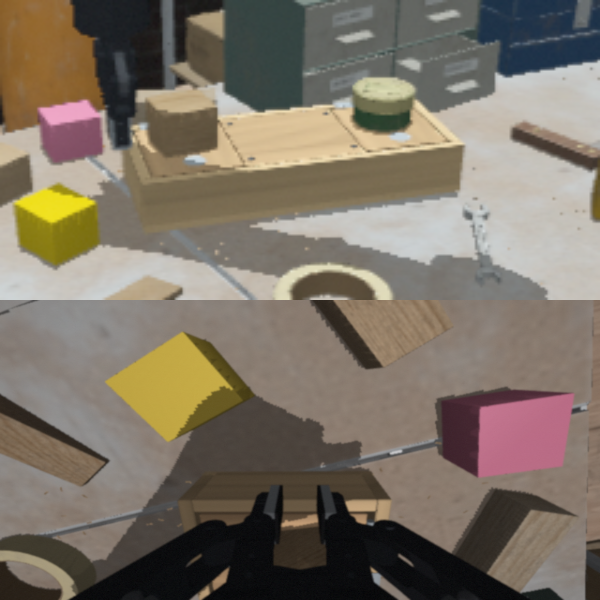

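The scene view shows the fingertips down just left of the block, at about (118,130), and not touching it. The wrist view agrees, so I'll push along the cabinet's -y.

Emit:
{"method": "step_arm", "body": {"targets": [[[-2.8,-9.6,0],0],[[-2.8,-9.6,0],0],[[-2.3,-7.7,0],0],[[-2.3,-7.7,0],0],[[-2.3,-7.7,0],0],[[-2.3,-7.7,0],0],[[-2.3,-7.7,0],0],[[-2.3,-7.7,0],0]]}}

```text
clock: 4.2
eef_pos: [0.5624, 0.1708, 0.0714]
ee_rot: [-0.0, 0.801, 0.598, 0.0]
contact_force: [0.4, 1.1, 0.9]
width: 0.0201
grasp_force: 0.5
```

Emit:
{"method": "step_arm", "body": {"targets": [[[-2.3,-7.7,0],0],[[-2.3,-7.7,0],0],[[-2.3,-7.7,0],0],[[-2.3,-7.7,0],0],[[-2.3,-7.7,0],0],[[-2.3,-7.7,0],0],[[-2.3,-7.7,0],0],[[0,0,0],0]]}}

```text
clock: 5.0
eef_pos: [0.5461, 0.1149, 0.0709]
ee_rot: [0.001, 0.802, 0.597, -0.001]
contact_force: [-0.1, -0.4, 0.7]
width: 0.0197
grasp_force: 0.0
```

```bash
python3 - <<'E'
from h import *
a,_=get_image("scene")
b,_=get_image("top")
cv2.imwrite("pics/m2.png",np.vstack([cv2.resize(a[140:260,220:460],(600,300)),cv2.resize(b[130:230,240:440],(600,300))]))
s=observe();print(s['eef_pos'],s['contact_force'])
E
```

```text
[0.54629428 0.11654324 0.07108048] [-0.099322    0.60206442  0.13456284]
```

View pics/m2.png

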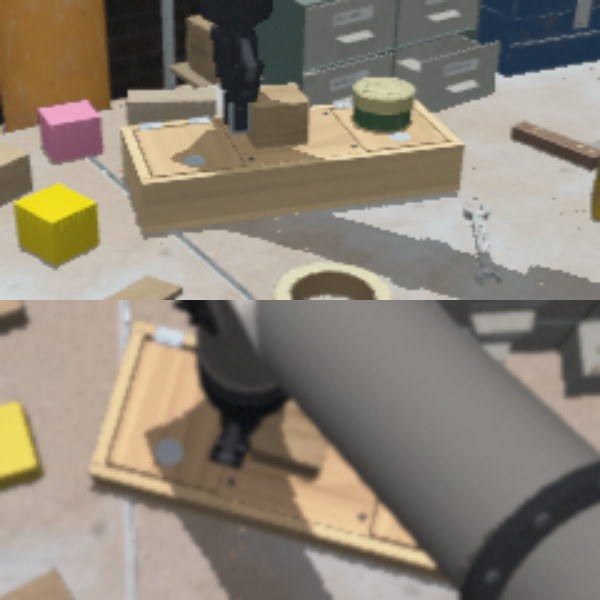

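The block stands upright and square against the fingertips, about 19 mm left of the deck's centre. I'll push it another 18 mm, back off, rise, and close the fingers.

Emit:
{"method": "step_arm", "body": {"targets": [[[-2.0,-6,0],0],[[-2,-6,0],0],[[-1.5,-5.5,0],0],[[0,0,0],0],[[3,10,0],0],[[6,20,0],0],[[0,0,30],0],[[0,0,40],0]]}}

```text
clock: 5.9
eef_pos: [0.5481, 0.1312, 0.1398]
ee_rot: [-0.002, 0.801, 0.599, -0.002]
contact_force: [1.4, 0.0, -0.5]
width: 0.0203
grasp_force: 0.0
```

Emit:
{"method": "step_arm", "body": {"targets": [[[0,0,20],0],[[0,0,0],0]], "hand": 0}}

```text
clock: 6.1
eef_pos: [0.5525, 0.1324, 0.1651]
ee_rot: [0.001, 0.801, 0.599, 0.004]
contact_force: [0.5, 1.2, -0.1]
width: 0.0001
grasp_force: 0.0
```

Emit:
{"method": "step_arm", "body": {"targets": [[[-16,24,0],0],[[-16,24,0],0],[[0,0,-40],0],[[0,0,-35],0],[[0,0,-15],0],[[0,0,0],0]]}}

```text
clock: 6.7
eef_pos: [0.5156, 0.1769, 0.0682]
ee_rot: [-0.001, 0.801, 0.598, -0.003]
contact_force: [-0.7, -0.8, 0.0]
width: 0.0
grasp_force: 0.0
```

```bash
python3 - <<'E'
from h import *
a,_=get_image("scene")
b,_=get_image("top")
cv2.imwrite("pics/m3.png",np.vstack([cv2.resize(a[140:260,220:460],(600,300)),cv2.resize(b[130:230,240:440],(600,300))]))
s=observe();print(np.mean([observe()['eef_pos'] for i in range(5)],0),s['eef_pos'],s['contact_force'])
E
```

```text
[0.51855099 0.17828981 0.07176379] [0.51855099 0.17828981 0.07176379] [ 0.39762125  0.51553559 -0.48626249]
```

View pics/m3.png

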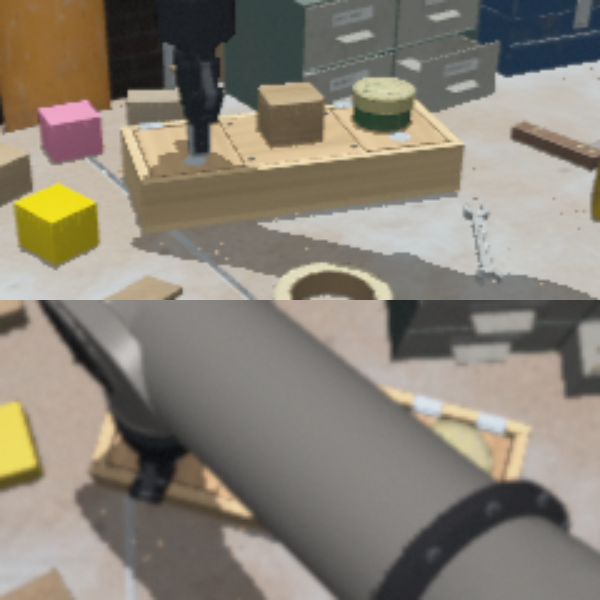

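The block stands mid-deck, clear of both lid seams, and the closed fingertips are over the plate at about (197,155). Now I'll press in small steps.

Emit:
{"method": "step_arm", "body": {"targets": [[[0,1,-5],0],[[0,0,-4],0],[[0,0,-2],0],[[0,0,-2],0],[[0,0,-1],0],[[0,0,0],0]]}}

```text
clock: 7.4
eef_pos: [0.5185, 0.1789, 0.0588]
ee_rot: [0.001, 0.802, 0.598, 0.0]
contact_force: [-2.7, -1.3, 6.4]
width: -0.0002
grasp_force: 3.7
```

Emit:
{"method": "step_arm", "body": {"targets": [[[0,0,-1.5],0],[[0,0,-1.5],0],[[0,0,0],0]]}}

```text
clock: 7.7
eef_pos: [0.5186, 0.1789, 0.056]
ee_rot: [0.001, 0.802, 0.598, 0.001]
contact_force: [-2.3, -1.3, 8.6]
width: 0.0001
grasp_force: 4.3
```

Emit:
{"method": "step_arm", "body": {"targets": [[[0,0,-1],0],[[0,0,-0.5],0],[[0,0,0],0]]}}

```text
clock: 8.0
eef_pos: [0.5186, 0.1789, 0.0547]
ee_rot: [0.001, 0.802, 0.598, 0.001]
contact_force: [-3.0, -1.4, 8.6]
width: -0.0001
grasp_force: 4.4
```

Emit:
{"method": "step_arm", "body": {"targets": [[[0,0,10],0],[[0,0,20],0],[[0,0,30],0],[[0,0,40],0],[[0,0,40],0],[[-10,30,10],0],[[-10,40,0],0],[[-10,40,0],0]]}}

```text
clock: 8.8
eef_pos: [0.4885, 0.2895, 0.2042]
ee_rot: [0.0, 0.802, 0.597, 0.001]
contact_force: [0.9, -0.1, -0.4]
width: -0.0
grasp_force: 0.0
```

Emit:
{"method": "step_arm", "body": {"targets": [[[-10,40,0],0],[[-10,40,0],0],[[-10,40,0],0],[[0,0,0],0],[[0,0,0],0],[[0,0,0],0]]}}

```text
clock: 9.4
eef_pos: [0.459, 0.4074, 0.2028]
ee_rot: [0.001, 0.802, 0.597, -0.0]
contact_force: [0.2, -0.2, 0.4]
width: 0.0001
grasp_force: 0.0
```

```bash
python3 - <<'E'
from h import *
a,_=get_image("scene")
b,_=get_image("top")
cv2.imwrite("pics/m4.png",np.vstack([cv2.resize(a[140:260,220:460],(600,300)),cv2.resize(b[130:230,240:440],(600,300))]))
s=observe();print(s['clock'],s['eef_pos'],s['contact_force'])
E
```

```text
9.5 [0.45942945 0.40686149 0.20280779] [ 0.17825345 -0.7622801   0.26513274]
```

View pics/m4.png

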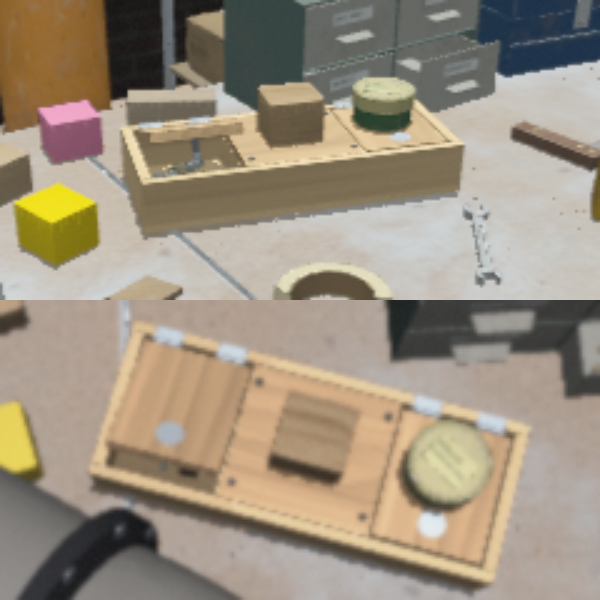

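The left lid is ajar. The block stands at about (315,435), clear of both seams, and the tin hasn't moved, with its lid still shut.

```bash
python3 -c "
from station import *
print(sign_off())"
```

```text
the job is handed in; nothing more can be done
None
```

The job is handed in: the last pictures show the block upright on the deck clear of both lids, the left lid sprung ajar, and the tin still on its shut lid, with the arm clear at 9.5 s; the station returned no verdict.

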